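# Load the tumbler and set its selector by the short way

### The job

Set the printed gear down flat in the tumbler's bowl with its hub up, without dropping it. Then turn the selector on the sloped console, by the shorter way round, until its nose points at the round-headed marker, and only after that press the white start button fully and let it go. Leave the two markers, the loose wheel and the bracket where they are.

Things in the scene. Friction and masses are not known exactly. Their poses are not given: they have to be found in the camera images.
- gear_mid (a point): The loose grey printed spur gear, 60 mm over its 14 teeth and 18 mm thick, with a plain round hub 24 mm across standing 22 mm above it (40 mm tall in all); about 60 g, starts lying on the table hub up. Point: on its axis, half-way up (20 mm above its underside). z is up along the hub.
- bowl_floor (a point): Centre of the flat inner floor of the white open bowl on the grey tumbler base (fixed). Floor 56 mm above the table, about 75 mm in inner radius; the rim is 105 mm above the table, 180 mm across outside, walls 4 mm.
- dial_centre (a point): Fixed: centre of the selector dial, on the face of the grey console (260 mm wide). The face slopes 35 degrees from level, 170 mm long, low edge (towards the robot) 40 mm and high edge 138 mm up; behind it a level deck 138 mm high, 90 mm deep. Axes are the console's: z vertical, x level, from low to high edge, y to the left seen from the robot. The face's normal leans 35 degrees from z to -x.
- selector_grip (a point): Black selector knob: upright bar 14 mm wide, 46 long, its top 40 mm off the face, on a turning disc 60 mm across, top 10 mm off the face. One bar end is drawn out into a stepped nose 43 mm from the axis; white line along the bar. Point: on the turning axis, 24 mm off the face, where to grip. x along the bar to the nose, z out of the face. Turns endlessly both ways, friction 0.04 N m, stays put.
- selector_nose (a point): Tip of the selector's nose, 43 mm from the turning axis and 15 mm off the face. It turns with the selector.
- selector (a joint): Angle of the selector in rad: 0 with the nose pointing straight up the slope, growing counter-clockwise as seen looking at the face (nose to the left at pi/2). It has no stops and does not wrap: a full turn adds 2 pi. It starts with the nose pointing more or less down the slope, near pi.
- round_marker_head (a point): Steel marker with a ball head 22 mm across on a thin stem, standing 33 mm off the face. It sits on one of two straight rails running up the slope 95 mm left and right of the dial's centre: left or right at random, up to 30 mm up or down the slope from the dial's centre. Point: centre of the ball, 22 mm off the face. It slides along its rail if pushed (about 6 N): leave it.
- square_marker_head (a point): The other steel marker, with a cube head of 18 mm, on the other rail; not the one wanted. Point: centre of the cube, 22 mm off the face. Leave it.
- start_top (a point): Centre of the top of the white round start button, 28 mm across, on the console's flat rear deck, 112 mm behind and 70 mm to the right of the dial's centre in the console's axes. It is pressed straight down: 6 mm of travel, 5 N when fully down, and springs back.
- start (a joint): Travel of the start button in m: 0 up, 0.006 fully down.
- wheel_mid (a point): Bystander: loose black toy-robot wheel without teeth, 66 mm across and 26 mm thick, lying flat. Point: its centre.
- bracket: Bystander: loose grey printed angle bracket, 60 by 30 mm, 40 mm tall. Origin: centre of its underside.
Mind the look-alikes: they are no part of the job. There is more than one size of the part that bears bowl_floor; the job needs the larger. Leave any yellow look-alike of the part that bears gear_mid alone.

How it is judged (in metres and radians):
On the way, in this order (a step that is already met when the one before it is completed fails the run):
1. the gear lies flat in the bowl, hub up, let go (horizontal distance between gear_mid and bowl_floor below 0.05 m and z of gear_mid in the frame of bowl_floor between 0.012 and 0.026 m and angle between gear_mid's own z axis and vertical below 0.15 rad and contact force between the fingers and gear below 0.05 N), for 0.2 s.
2. the selector's nose points at the round-headed marker (y of round_marker_head in the frame of selector_grip between -0.01 and 0.01 m and x of round_marker_head in the frame of selector_grip above 0 m and velocity of joint selector between -0.1 and 0.1 rad/s), for 0.2 s.
3. the start button is pressed down (value of joint start above 0.0045 m), for 0.05 s.
At the end, for the whole second after the job is handed in: The gear lies flat (within 0.15 rad), at rest, hub up, on the bowl's floor within 50 mm of its centre; the selector is at rest with the line along its nose passing within 10 mm of the centre of the round marker's ball (about 6 degrees); the start button has sprung back up (horizontal distance between gear_mid and bowl_floor below 0.05 m and z of gear_mid in the frame of bowl_floor between 0.012 and 0.026 m and angle between gear_mid's own z axis and vertical below 0.15 rad and y of round_marker_head in the frame of selector_grip between -0.01 and 0.01 m and x of round_marker_head in the frame of selector_grip above 0 m and value of joint start below 0.001 m and linear speed of gear below 0.02 m/s and velocity of joint selector between -0.05 and 0.05 rad/s); the robot touches nothing.
It fails at once if the selector is taken the long way round (turned more than about 2.85 rad from where it started; the short way is never more than 2.65) (distance of selector_nose from where it was at the start of the episode above 0.0851 m).
It fails at once if the start button is pressed before the gear is in the bowl and the selector points at the round-headed marker (value of joint start above 0.003 m and not (horizontal distance between gear_mid and bowl_floor below 0.05 m and z of gear_mid in the frame of bowl_floor between 0.012 and 0.026 m and angle between gear_mid's own z axis and vertical below 0.15 rad and y of round_marker_head in the frame of selector_grip between -0.01 and 0.01 m and x of round_marker_head in the frame of selector_grip above 0 m)).
It fails at once if the gear is dropped into the bowl (out of the fingers while more than 20 mm above where it will lie) (horizontal distance between gear_mid and bowl_floor below 0.09 m and z of gear_mid in the frame of bowl_floor above 0.04 m and contact force between the fingers and gear below 0.005 N).
It fails at once if a marker is slid more than 8 mm (distance of any of round_marker_head, square_marker_head from where it was at the start of the episode above 0.008 m).
It fails at once if the wheel or the bracket is moved more than 20 mm (distance of any of wheel_mid, bracket from where it was at the start of the episode above 0.02 m).
It also fails if it takes over 72 s, if anything falls off the work surface, if the arm or the gripper's body presses on something with over 40 N, if the wrist force passes 120 N, or if a joint passes its speed limit or range.

### The arm

A 6-joint arm with a two-finger parallel gripper is mounted at the origin on the work surface. World frame = base frame: x ahead of the robot, y to its left, z up, the work surface at z = 0. Lengths are in m, angles in degrees, forces in N, time in s.
With the tool pointing down it reaches from about 0.375 to 0.9 m from the base axis. Payload 3.1 kg.
Tool frame: the origin (TCP) lies at the very end of the fingers, on their centre line; the grasp point (between the pads) lies 19 mm behind it (grip_depth is the distance from the TCP to the grasp point, in m); z points along the fingers, y is the line along which they close (so a half turn about z gives the same grasp; the last joint's range is limited). The gripper opens to 87 mm and grips with 3 to 60 N. Pads are 19 mm wide; open, the fingers measure 117 mm over their backs; the gripper's body (75 mm by 190 mm) begins 51 mm behind the grasp point.
Start: joints at [64.658, 30.224, 82.088, -0, 67.689, -10.227], TCP at [0.163, 0.603, 0.188] pointing down, gripper open.
Joint ranges: [-176.69, 176.69], [-43.24, 126.21], [12.49, 139.97], [-82, 262], [0, 151.66], [-163.58, 163.58]. Speed limits (degrees/s): [159.86, 159.86, 180, 180, 180, 180].

### API

Orientations are given as a 3x3 rotation matrix whose columns are the frame's x, y, z axes.
In Python, from cell import observe, get_image, sign_off, grip_depth gives the robot as it stands.
- The arm moves only by the tool send_rows, never from a script. Its argument "steps" is a list that holds one entry, the list of rows, each a list of 4 numbers: the shift along the tool's x, y, z in m, then the turn about the tool's z in degrees. In form: [[[dx, dy, dz, turn], ...]]. A call has 1 to 12 rows; each row is the pose to reach, as a shift and turn from the pose commanded when the call began, along the tool's axes at that moment; what a row does not reach only later rows make up. A row lasts 1/10 s, in which the tool goes at most 50 mm and 8.59 degrees, less where a joint would pass 70% of its speed; a pose out of reach is approached as far as the arm can. A call with a gripper value outside its range is refused whole. "gripper" is the opening, from 0 (shut) to 1 (fully open), set as the call begins (left out, the last holds). The fingers move at their own pace and stop on an object; the grip force is fixed at half the most. Time passes only in rows, so rows that repeat a pose let the fingers close. It gives the time, the measured TCP pose, the force, the opening and the grip force at its end, in the units of the state.
- observe(): the state, without advancing time (a new reading comes with each control period).
- get_image(name): name is "side" or "top" or "wrist"; returns a dict with "image" (384x512x3 uint8, red, green, blue), "fov_y" (degrees; the focal length in pixels is half the picture's height over the tangent of half this angle, whatever the lens; pixels are square), "cx", "cy" (the principal point, pixels), "world_from_camera" (4x4, takes a point from camera to world coordinates). Camera axes: x right, y down, z forward; pixel columns grow to the right and rows downward; lengths in m; the calibration is good to about 2 mm. A picture is of the moment at which its call begins. There is no depth.
- sign_off(): hands the job in; it is judged then, once.
The state is a dict: "time": time; "qpos": joint angles; "qvel": joint speeds; "joint_efforts": joint torques, N m; "eef_pos": TCP position; "ee_rot": TCP orientation; "wrist_force": force on the tool from outside, world axes, zero at the start; "moment": the same for the moment, N m; "grip_width": finger opening in m; "grasp_force": force on a finger pad.
Only numpy, scipy, OpenCV 4.12 (cv2) and the standard library are available. Lean on these libraries where they do the work, as an engineer would, in place of code of your own. Each camera call takes 0.05 s, during which the arm holds its last target. There are 200 camera calls.

## Working session

There is one attempt and no reset: what is moved stays moved. The work goes in short steps, Python scripts to look and compute and a tool call to move; the robot and the scene stay as the last step left them, time stands still between calls to the robot, and variables do not carry over. Pictures are saved under pics/ and viewed, at most 10 in all, crops included, and the job is handed in when it is done.

Besides the shell and the picture viewer there is one more tool, called as name(argument=value, ...) on one line, values as JSON. send_rows: Moves the arm, as the interface text tells. Its arguments: {"type":"object","properties":{"steps":{"type":"array"},"gripper":{"type":"number"}},"required":["steps"]}

```bash
mkdir -p pics; ls; cat > h.py <<'E'
import numpy as np, cv2
from cell import observe, get_image, sign_off, grip_depth
def cam(n,save=None):
    d=get_image(n)
    if save: cv2.imwrite('pics/'+save,d['image'][:,:,::-1])
    return d
def f(d): return d['image'].shape[0]/2/np.tan(np.radians(d['fov_y']/2))
def ray(d,u,v):
    T=np.array(d['world_from_camera']); r=T[:3,:3]@np.array([(u-d['cx'])/f(d),(v-d['cy'])/f(d),1]); return T[:3,3],r
def onz(d,u,v,z):
    o,r=ray(d,u,v); return o+r*(z-o[2])/r[2]
def onplane(d,u,v,p,n):
    o,r=ray(d,u,v); return o+r*(np.dot(np.subtract(p,o),n)/np.dot(r,n))
def proj(d,p):
    T=np.array(d['world_from_camera']); c=T[:3,:3].T@(np.array(p)-T[:3,3]); return np.array([c[0]/c[2]*f(d)+d['cx'],c[1]/c[2]*f(d)+d['cy']])
E
python3 - <<'E'
from h import *
import pickle
D={}
for n in['top','side','wrist']:
    D[n]=cam(n,n+'0.png'); print(n,D[n]['fov_y'],D[n]['cx'],D[n]['cy'],np.round(D[n]['world_from_camera'],3).tolist())
pickle.dump(D,open('d0.pkl','wb'))
o=observe();print(o)
E
```

```text
pics
top 54.40704085118191 257.49186303411676 186.70090055102804 [[0.002, -0.996, 0.094, 0.358], [-1.0, -0.001, 0.008, -0.036], [-0.007, -0.094, -0.996, 1.302], [0.0, 0.0, 0.0, 1.0]]
side 47.54794962597028 259.9503028784392 189.32997858312973 [[0.979, -0.157, 0.133, 0.28], [-0.206, -0.736, 0.645, -0.887], [-0.003, -0.659, -0.752, 1.097], [0.0, 0.0, 0.0, 1.0]]
wrist 58.76254425483384 248.56648874936644 190.93671517848253 [[0.261, 0.93, 0.259, 0.092], [0.965, -0.251, -0.072, 0.622], [-0.003, 0.268, -0.963, 0.383], [0.0, 0.0, 0.0, 1.0]]
{'time': 0.15, 'qpos': array([ 6.46587566e+01,  3.02666058e+01,  8.21391042e+01,  4.40613341e-04,
        6.76899761e+01, -1.02263771e+01]), 'qvel': array([ 0.05124607, -0.22240335, -0.18807348,  0.06182526, -0.00783459,
       -0.08418295]), 'joint_efforts': array([ 3.72444192e-04, -4.40432560e+01, -1.76841491e+01,  6.33525895e-02,
        5.52113866e-02, -9.13151052e-05]), 'eef_pos': array([0.16266327, 0.60282293, 0.18710015]), 'ee_rot': array([[-9.65404134e-01,  2.60757240e-01, -7.21220390e-04],
       [ 2.60758061e-01,  9.65403006e-01, -1.50629293e-03],
       [ 3.03491546e-04, -1.64224545e-03, -9.99998605e-01]]), 'wrist_force': array([ 0.0780548 , -0.30893429, -0.43666372]), 'moment': array([ 0.01733241, -0.03277796, -0.01661839]), 'grasp_force': 0.0, 'grip_width': 0.08692887506556955}
```

View pics/top0.png

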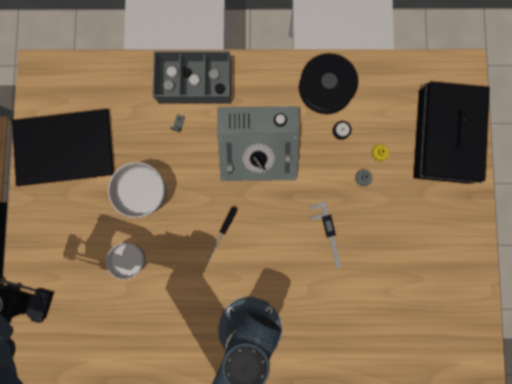

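View pics/side0.png

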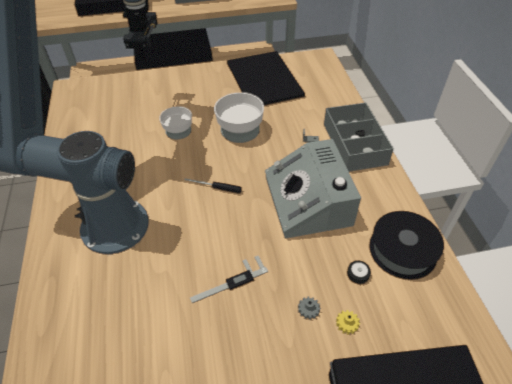

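The top view shows a grey gear at (364,177), which fits the description. Its yellow look-alike is at (380,152) and the black wheel at (342,129). The large bowl is at (137,190) and a smaller one at (126,260). The dial is at (259,159), the start button at (280,119) and the bracket at (178,123). In the side view the gear is at (310,307). Next I'll take one close crop of these.

```bash
python3 - <<'E'
from h import *
import pickle
D=pickle.load(open('d0.pkl','rb'))
t=D['top']['image'][:,:,::-1];s=D['side']['image'][:,:,::-1]
R=lambda im,x0,y0,x1,y1,k:cv2.resize(im[y0:y1,x0:x1],None,fx=k,fy=k,interpolation=cv2.INTER_CUBIC)
a=R(t,212,100,304,190,4); b=R(s,262,140,362,240,4); c=R(t,320,110,400,200,2.2); e=R(s,290,250,380,340,2.2)
W=np.zeros((600,800,3),np.uint8)
for im,x,y in[(a,0,0),(b,380,0),(c,0,400),(e,380,400)]:
    h,w=min(im.shape[0],600-y),min(im.shape[1],800-x); W[y:y+h,x:x+w]=im[:h,:w]
cv2.imwrite('pics/crop1.png',W)
def lstri(ut,us):
    o1,r1=ray(D['top'],*ut);o2,r2=ray(D['side'],*us)
    A=np.stack([r1,-r2],1);k=np.linalg.lstsq(A,o2-o1,rcond=None)[0]
    p,q=o1+k[0]*r1,o2+k[1]*r2; return (p+q)/2,np.linalg.norm(p-q)
for n,ut,us in[('gear',(364,177),(310,306)),('bowl',(137,190),(240,118)),('dial',(259,159),(294,185)),('btn',(280,119),(340,183))]:
    print(n,lstri(ut,us))
E
```

```text
gear (array([ 0.51449823, -0.39406153,  0.01786563]), np.float64(0.0036248637896508546))
bowl (array([0.46589716, 0.38293521, 0.04066547]), np.float64(0.0022511534363665047))
dial (array([ 0.56326869, -0.03143575,  0.09345457]), np.float64(0.0014313851430895076))
btn (array([ 0.6819026 , -0.09776557,  0.14711585]), np.float64(0.0013244852727707056))
```

View pics/crop1.png

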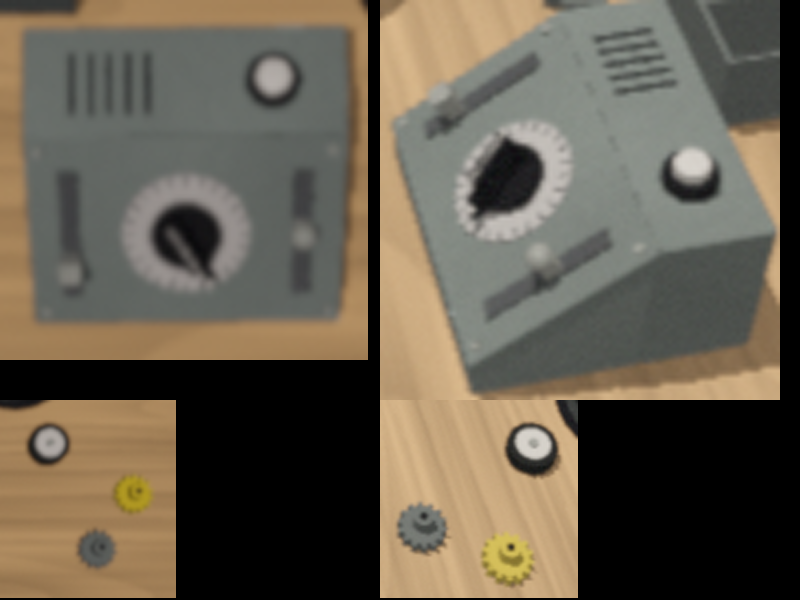

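The selector's nose points down and to the right. The right marker, at crop (303,237), looks round and the left one, at (70,273), looks cubic; I'll confirm that from the wrist on the way past. The grey gear at (364,177) is the one I want. I'll work out the moves.

```bash
cat >> h.py <<'E'
def plan(*pts):
    "tool-axis shifts from the present pose to each world point"
    o=observe();R=np.array(o['ee_rot']);p=np.array(o['eef_pos'])
    yaw=np.degrees(np.arctan2(-R[:,1]@[1,0,0],-R[:,0]@[1,0,0]))
    print('tcp',p.round(4),'turn to square: %.2f'%yaw,'t',o['time'])
    for q in pts: print(q,(R.T@(np.array(q)-p)).round(4))
E
python3 -c "
from h import *
plan((.45,.15,.32),(.53,-.03,.32))"
```

```text
tcp [0.1627 0.6028 0.1871] turn to square: -15.12 t 0.15
(0.45, 0.15, 0.32) [-0.3954 -0.3624 -0.1324]
(0.53, -0.03, 0.32) [-0.5196 -0.5154 -0.1322]
```

send_rows(steps=[[[-0.033,-0.03,-0.02,-3],[-0.066,-0.06,-0.04,-6],[-0.099,-0.09,-0.06,-9],[-0.132,-0.12,-0.08,-12],[-0.165,-0.15,-0.1,-15.1],[-0.2,-0.182,-0.12,-15.1],[-0.233,-0.212,-0.132,-15.1],[-0.266,-0.242,-0.132,-15.1],[-0.3,-0.274,-0.132,-15.1],[-0.333,-0.305,-0.132,-15.1],[-0.366,-0.336,-0.132,-15.1],[-0.395,-0.362,-0.132,-15.1]]], gripper=0.65)

```text
time: 1.35
eef_pos: [0.4505, 0.1488, 0.3198]
ee_rot: [[-1.0, 0.001, -0.0], [0.001, 1.0, -0.0], [0.0, -0.0, -1.0]]
wrist_force: [0.3, 0.3, 0.1]
grip_width: 0.0565
grasp_force: 0.0
```

```bash
python3 -c "
from h import *
plan((.53,-.03,.32),(.50,-.38,.28))"
```

```text
tcp [0.4505 0.1488 0.3198] turn to square: -0.08 t 1.35
(0.53, -0.03, 0.32) [-0.0797 -0.1787 -0.0002]
(0.5, -0.38, 0.28) [-0.0502 -0.5287  0.0398]
```

Now tool x = −world x, y = +y and z is down.

send_rows(steps=[[[-0.02,-0.045,0,0],[-0.04,-0.09,0,0],[-0.06,-0.135,0,0],[-0.08,-0.179,0,0],[-0.08,-0.179,0,0],[-0.08,-0.179,0,0]]])

```text
time: 1.95
eef_pos: [0.5295, -0.0289, 0.3191]
ee_rot: [[-1.0, 0.003, -0.002], [0.003, 1.0, 0.001], [0.002, 0.001, -1.0]]
wrist_force: [-0.1, -0.1, -0.3]
grip_width: 0.0564
grasp_force: 0.0
```

```bash
python3 -c "
from h import *
import pickle
d=cam('wrist','w1.png');pickle.dump(d,open('w1.pkl','wb'))
plan((.50,-.38,.25))"
```

```text
tcp [ 0.5291 -0.0277  0.3193] turn to square: -0.06 t 2.0
(0.5, -0.38, 0.25) [ 0.0286 -0.3524  0.0689]
```

View pics/w1.png

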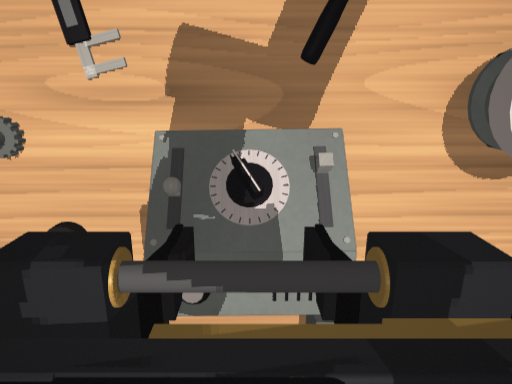

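The wrist view shows the ball marker on the right at (173,186) and the cube on the left at (325,161). The dial centre is at (249,186), the nose at about (233,152) and the gear at (8,137). I'll measure the console frame and move on to the gear.

```bash
python3 - <<'E'
from h import *
import pickle
d=pickle.load(open('w1.pkl','rb'))
a,b=onz(d,157,130,.04),onz(d,342,129,.04)
print('low edge',a,b,np.linalg.norm(a-b))
y=(b-a)/np.linalg.norm(b-a); x=np.cross(y,[0,0,1]); 
n=-np.sin(np.radians(35))*x+np.array([0,0,np.cos(np.radians(35))]); s=np.cross(y,n)
g=cv2.cvtColor(d['image'],cv2.COLOR_RGB2GRAY)
m=((g>110)).astype(np.uint8); m[:140]=0;m[232:]=0;m[:,:200]=0;m[:,300:]=0
P=np.argwhere(m)[:,::-1].astype(np.float32)
h=cv2.convexHull(P); el=cv2.fitEllipse(h); print('ring',el)
mid=(a+b)/2
c=onplane(d,*el[0],mid+n*.002,n)
print('dial',c,'along slope',(c-mid)@s,'lat',(c-mid)@y,'z on face should be',.04+((c-mid)@s)*np.sin(np.radians(35)))
r=onplane(d,173,186,c+n*.022,n); q=onplane(d,325,161,c+n*.022,n)
for p in(r,q):print('marker',p,'lat',(p-c)@y,'slope',(p-c)@s)
t=onplane(d,234,152,c+n*.015,n); v=t-c
print('nose r',np.hypot(v@s,v@y),'angle',np.degrees(np.arctan2(v@y,v@s))%360)
v=r-c;print('target',np.degrees(np.arctan2(v@y,v@s))%360)
print('yaw',np.degrees(np.arctan2(x[1],x[0])),'btn',c+.112*x-.07*y)
print('gear',onz(d,8,137,.018))
E
```

```text
low edge [ 0.50119055 -0.15529358  0.04      ] [0.50060451 0.09961316 0.04      ] 0.2549074132857265
ring ((261.65301513671875, 190.74497985839844), (100.76156616210938, 133.98782348632812), 52.809932708740234)
dial [ 0.57372167 -0.01254835  0.09345804] along slope 0.09034495411161453 lat 0.015124385378627155 z on face should be 0.09181973682163865
marker [ 0.56221305 -0.12168431  0.11208099] lat -0.10910921164644201 slope 0.0010488669221309708
marker [0.53527204 0.0665731  0.09351981] lat 0.0792096450579515 slope -0.03131157220331347
nose r 0.05949920189221112 angle 216.41380189932673
target 270.5507674005055
yaw 0.1317266248017457 btn [ 0.68588231 -0.08229067  0.09345804]
gear [ 0.51260525 -0.37780032  0.018     ]
```

send_rows(steps=[[[0.003,-0.045,0.01,0],[0.006,-0.09,0.02,0],[0.01,-0.135,0.03,0],[0.014,-0.18,0.04,0],[0.018,-0.225,0.05,0],[0.022,-0.27,0.06,0],[0.026,-0.315,0.07,0],[0.029,-0.352,0.07,0],[0.029,-0.352,0.07,0],[0.029,-0.352,0.07,0]]])

```text
time: 3.0
eef_pos: [0.5009, -0.3785, 0.2496]
ee_rot: [[-1.0, -0.0, -0.0], [-0.0, 1.0, 0.002], [0.0, 0.002, -1.0]]
wrist_force: [0.7, 0.2, -0.1]
grip_width: 0.0564
grasp_force: 0.0
```

```bash
python3 -c "
from h import *
import pickle
d=cam('wrist','w2.png');pickle.dump(d,open('w2.pkl','wb'))
plan((.50,-.38,.25));print(proj(d,(.5145,-.394,.04)))"
```

```text
tcp [ 0.501  -0.3778  0.2499] turn to square: 0.08 t 3.05
(0.5, -0.38, 0.25) [ 0.001  -0.0022 -0.0001]
[235.98140085 169.82674331]
```

View pics/w2.png

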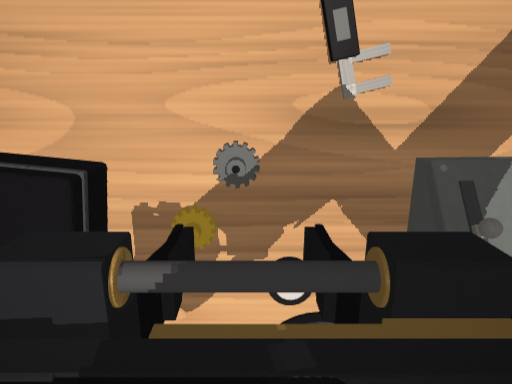

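The grey gear's hub bore is at (236,169), matching the two-view point projected to (236,170). The yellow look-alike at (195,228) and the wheel at (290,280) are clear. I'll grip it by the hub.

send_rows(steps=[[[-0.006,-0.008,0.045,0],[-0.0135,-0.0162,0.09,0],[-0.0135,-0.0162,0.135,0],[-0.0135,-0.0162,0.175,0],[-0.0135,-0.0162,0.205,0],[-0.0135,-0.0162,0.22,0],[-0.0135,-0.0162,0.2285,0],[-0.0135,-0.0162,0.2285,0],[-0.0135,-0.0162,0.2285,0]]])

```text
time: 3.95
eef_pos: [0.5154, -0.3968, 0.0231]
ee_rot: [[-1.0, -0.0, 0.002], [-0.0, 1.0, -0.002], [-0.002, -0.002, -1.0]]
wrist_force: [0.2, -0.9, -0.1]
grip_width: 0.0565
grasp_force: 0.0
```

send_rows(steps=[[[0,0,0,0],[0,0,0,0],[0,0,0,0],[0,0,0,0],[0,0,0,0],[0,0,0,0],[0,0,0,0]]], gripper=0.1)

```text
time: 4.65
eef_pos: [0.5142, -0.3963, 0.0213]
ee_rot: [[-1.0, 0.0, -0.0], [0.0, 1.0, 0.0], [0.0, 0.0, -1.0]]
wrist_force: [-0.8, 0.1, -0.6]
grip_width: 0.0117
grasp_force: 0.0
```

```bash
python3 -c "
from h import *
d=cam('wrist');s=cam('side')
a=d['image'][120:360,100:420];b=s['image'][250:340,260:380]
W=np.hstack([a,cv2.resize(b,(320,240))])[:,:,::-1];cv2.imwrite('pics/c2.png',W);o=observe();print(o['grip_width'],o['grasp_force'],proj(s,(.5145,-.394,.04)),proj(d,(.5145,-.394,.04)))"
```

```text
0.00957968432738481 0.0 [310.01110869 302.2183808 ] [253.52544849 231.7491679 ]
```

View pics/c2.png

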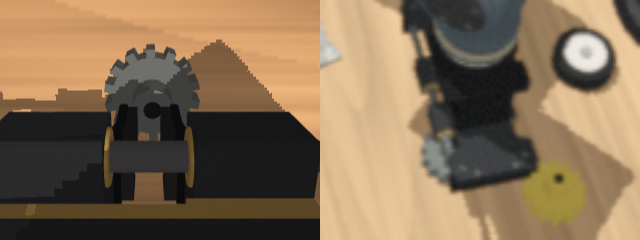

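```bash
python3 -c "
from h import *
d=cam('wrist');cv2.imwrite('pics/c3.png',cv2.resize(d['image'][180:340,160:360],(800,640))[:600,:,::-1]);o=observe();print(o['grip_width'],o['grasp_force'])
p=o['eef_pos']
for z in(0,.019,.04):print(proj(d,p+[0,.0048,z]),proj(d,p+[0,-.0048,z]))
print(proj(d,(.5145,-.394,.0)),proj(d,(.5145,-.364,.018)))
"
```

```text
0.009297364046187745 0.0
[257.1728142  219.47131373] [241.47278861 219.47520801]
[257.98858931 231.36540161] [240.77792057 231.36939717]
[259.09461647 247.49139544] [239.83582357 247.49545167]
[252.69391775 208.87596435] [301.34035979 218.11868789]
```

View pics/c3.png

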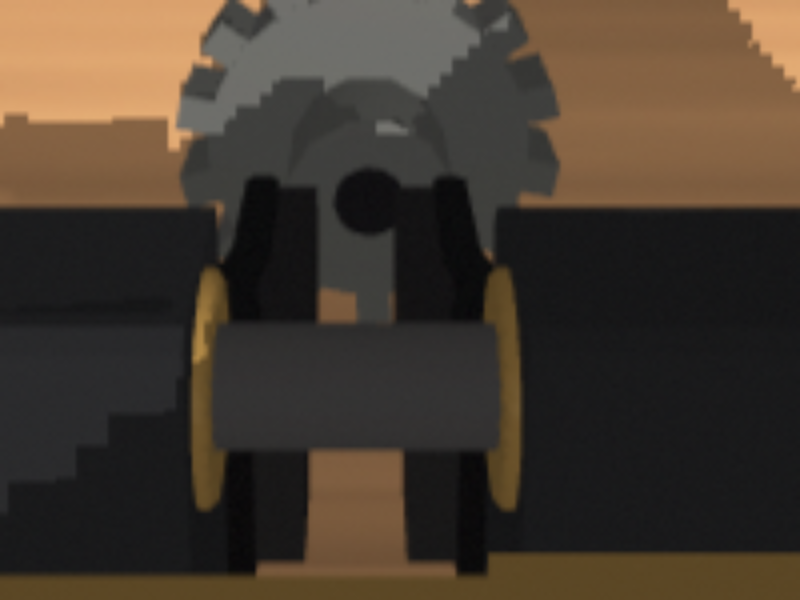

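The pads closed to 9 mm without touching anything. In the picture they overlap the hub's top at (252,230), so the real fingertips sit higher than the reported TCP. The gear hasn't moved. I'll open and go down in small steps, watching the force.

send_rows(steps=[[[0,0,0,0],[0,0,0,0],[0,0,0,0],[0,0,0,0],[0,0,0,0],[0,0,0.001,0],[0,0,0.002,0],[0,0,0.003,0],[0,0,0.004,0],[0,0,0.005,0],[0,0,0.005,0]]], gripper=0.65)

```text
time: 5.9
eef_pos: [0.5141, -0.3962, 0.0162]
ee_rot: [[-1.0, 0.0, -0.0], [0.0, 1.0, 0.0], [0.0, 0.0, -1.0]]
wrist_force: [-0.4, 0.7, 0.3]
grip_width: 0.0565
grasp_force: 0.0
```

```bash
python3 -c "
from h import *
o=observe();print(o['eef_pos'],o['wrist_force'],o['grip_width'],o['joint_efforts'])
d=cam('wrist');s=cam('side');t=cam('top')
R=lambda im,x0,y0,x1,y1,w,h:cv2.resize(im[y0:y1,x0:x1],(w,h),interpolation=cv2.INTER_CUBIC)
W=np.hstack([R(d['image'],160,160,360,360,400,400),R(s['image'],270,240,370,340,400,400)])
cv2.imwrite('pics/c4.png',W[:,:,::-1])
p=o['eef_pos']
print('side tcp',proj(s,p),'+30',proj(s,p+[0,0,.03]))"
```

```text
[ 0.51413049 -0.39622117  0.01615153] [-0.41864572  0.6639702   0.27206766] 0.05649314133253971 [-7.74250453e-03 -4.92286563e+01 -1.27109823e+01 -6.27675676e-02
  1.19892656e-02 -2.27879909e-04]
side tcp [309.36475171 307.15305892] +30 [310.30930598 301.92035607]
```

View pics/c4.png

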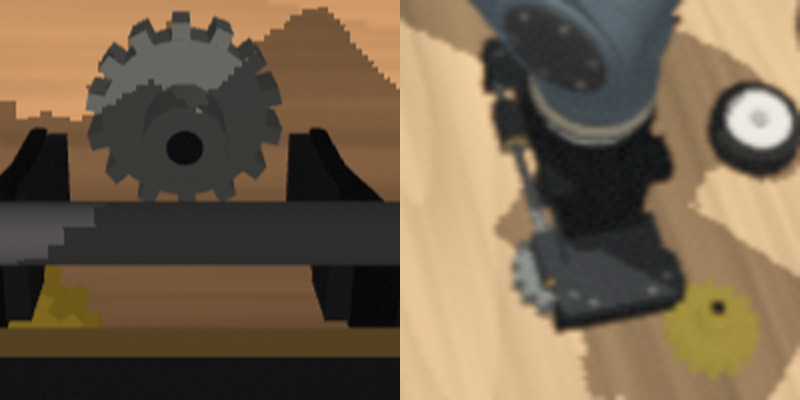

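The pad gap measures 108 px for 56.5 mm. That puts the fingertips about 29 mm short of the reported TCP, and going below 18 mm brought no contact. I'll carry on down slowly, watching the force.

send_rows(steps=[[[0,0.001,0.002,0],[0,0.002,0.004,0],[0,0.002,0.006,0],[0,0.002,0.008,0],[0,0.002,0.01,0],[0,0.002,0.012,0],[0,0.002,0.014,0],[0,0.002,0.014,0]]])

```text
time: 6.85
eef_pos: [0.514, -0.3941, 0.002]
ee_rot: [[-1.0, 0.0, -0.0], [0.0, 1.0, 0.001], [0.0, 0.001, -1.0]]
wrist_force: [-0.7, -0.1, 0.7]
grip_width: 0.0565
grasp_force: 0.0
```

send_rows(steps=[[[0,0,0.002,0],[0,0,0.004,0],[0,0,0.006,0],[0,0,0.007,0],[0,0,0.007,0]]])

```text
time: 7.35
eef_pos: [0.5141, -0.3942, -0.0049]
ee_rot: [[-1.0, 0.0, -0.0], [0.0, 1.0, 0.0], [0.0, 0.0, -1.0]]
wrist_force: [0.2, -0.2, -0.4]
grip_width: 0.0564
grasp_force: 0.0
```

send_rows(steps=[[[0,0,0,0],[0,0,0,0],[0,0,0,0],[0,0,0,0],[0,0,0,0],[0,0,0,0]]], gripper=0.15)

```text
time: 7.95
eef_pos: [0.5143, -0.3943, -0.0046]
ee_rot: [[-1.0, 0.0, 0.0], [0.0, 1.0, -0.0], [-0.0, -0.0, -1.0]]
wrist_force: [-0.8, -0.3, 0.1]
grip_width: 0.0225
grasp_force: 30.0
```

The hub is gripped: 22.5 mm and 30 N. The TCP reads −4.6 mm with the gear standing on the table. I'll lift it and measure the bowl from the first pictures.

send_rows(steps=[[[0,0,-0.01,0],[0,0,-0.03,0],[0,0,-0.06,0],[0,0,-0.1,0],[0,0,-0.14,0],[0,0,-0.18,0],[0,0,-0.22,0],[0,0,-0.26,0],[0,0,-0.28,0],[0,0,-0.28,0]]])

```text
time: 8.95
eef_pos: [0.5158, -0.3959, 0.2805]
ee_rot: [[-1.0, 0.0, 0.006], [0.0, 1.0, -0.007], [-0.006, -0.007, -1.0]]
wrist_force: [0.8, -0.1, -0.7]
grip_width: 0.0227
grasp_force: 30.0
```

```bash
python3 - <<'E'
from h import *
import pickle
D=pickle.load(open('d0.pkl','rb'))
def white(n,x0,y0,x1,y1):
    im=D[n]['image'];hsv=cv2.cvtColor(im,cv2.COLOR_RGB2HSV)
    m=((hsv[:,:,1]<60)&(hsv[:,:,2]>120)).astype(np.uint8);k=np.zeros_like(m);k[y0:y1,x0:x1]=m[y0:y1,x0:x1]
    c=max(cv2.findContours(k,cv2.RETR_EXTERNAL,cv2.CHAIN_APPROX_NONE)[0],key=cv2.contourArea)
    return c.reshape(-1,2).astype(float)
c=white('top',95,150,180,230)
P=np.array([onz(D['top'],u,v,.105)[:2] for u,v in c],np.float32)
print('top rim',cv2.fitEllipse(P),cv2.minEnclosingCircle(P))
c=white('side',205,85,275,150)
Q=np.array([onz(D['side'],u,v,.105)[:2] for u,v in c],np.float32)
print('side box',Q.min(0),Q.max(0))
h=observe();print(h['grip_width'],h['grasp_force'])
plan((.46,-.1,.275),(.45,.375,.275))
E
```

```text
top rim ((0.46147584915161133, 0.36590322852134705), (0.17739346623420715, 0.17830361425876617), 163.3784637451172) ((0.46051549911499023, 0.3660210967063904), 0.09183917194604874)
side box [0.37040722 0.23163912] [0.55169713 0.45588756]
0.022661935262925918 29.99983549118042
tcp [ 0.5158 -0.3959  0.2805] turn to square: -0.01 t 8.95
(0.46, -0.1, 0.275) [0.0559 0.2959 0.003 ]
(0.45, 0.375, 0.275) [ 6.590e-02  7.709e-01 -4.000e-04]
```

The rim comes out 178 mm across with its centre at (0.461, 0.366), and both views agree.

send_rows(steps=[[[0.01,0.03,0,0],[0.02,0.07,0,0],[0.03,0.11,0,0],[0.04,0.15,0,0],[0.05,0.19,0,0],[0.055,0.23,0,0],[0.055,0.27,0,0],[0.055,0.31,0,0],[0.055,0.35,0,0],[0.055,0.39,0,0],[0.055,0.43,0,0],[0.055,0.47,0,0]]])

```text
time: 10.15
eef_pos: [0.4577, 0.0774, 0.2739]
ee_rot: [[-1.0, 0.001, -0.003], [0.0, 1.0, 0.0], [0.003, 0.0, -1.0]]
wrist_force: [-0.7, -0.6, -1.6]
grip_width: 0.023
grasp_force: 30.0
```

send_rows(steps=[[[0,0.04,0,0],[0,0.08,0,0],[0,0.12,0,0],[0,0.16,0,0],[0,0.2,0,0],[0,0.24,0,0],[0,0.27,0,0],[0,0.286,0,0],[0,0.291,0,0],[0,0.291,0,0],[0,0.291,0,0]]])

```text
time: 11.25
eef_pos: [0.4593, 0.3652, 0.275]
ee_rot: [[-1.0, 0.001, -0.001], [0.001, 1.0, -0.001], [0.001, -0.001, -1.0]]
wrist_force: [0.0, -0.5, -0.4]
grip_width: 0.023
grasp_force: 30.0
```

```bash
python3 -c "
from h import *
d=cam('wrist','w5.png');plan((.461,.366,.0515),(.461,.366,.12));o=observe();print(o['grip_width'],o['grasp_force'],proj(d,(.461,.366,.056)))"
```

```text
tcp [0.4595 0.3652 0.2752] turn to square: -0.10 t 11.3
(0.461, 0.366, 0.0515) [-0.0016  0.001   0.2237]
(0.461, 0.366, 0.12) [-0.0016  0.001   0.1552]
0.02289472797413363 29.99983459711075 [249.89042757 158.81627167]
```

View pics/w5.png

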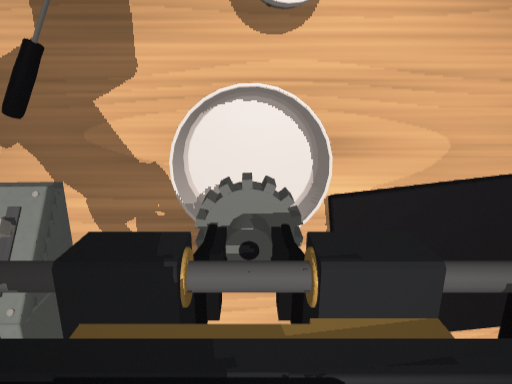

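The gear hangs level at (250,225) over the bowl's centre, which is at (250,160). Going down.

send_rows(steps=[[[-0.001,0.001,0.03,0],[-0.0016,0.001,0.07,0],[-0.0016,0.001,0.11,0],[-0.0016,0.001,0.14,0],[-0.0016,0.001,0.17,0],[-0.0016,0.001,0.195,0],[-0.0016,0.001,0.21,0],[-0.0016,0.001,0.218,0],[-0.0016,0.001,0.221,0],[-0.0016,0.001,0.221,0],[-0.0016,0.001,0.221,0]]])

```text
time: 12.4
eef_pos: [0.4619, 0.3679, 0.0554]
ee_rot: [[-1.0, 0.001, 0.002], [0.001, 1.0, 0.001], [-0.002, 0.001, -1.0]]
wrist_force: [1.1, 0.1, -0.9]
grip_width: 0.0227
grasp_force: 30.0
```

send_rows(steps=[[[0,0,0.001,0],[0,0,0.002,0],[0,0,0.002,0]]])

```text
time: 12.7
eef_pos: [0.4611, 0.3678, 0.0526]
ee_rot: [[-1.0, 0.0, 0.0], [0.0, 1.0, 0.0], [-0.0, 0.0, -1.0]]
wrist_force: [-0.2, -0.3, -1.2]
grip_width: 0.0231
grasp_force: 30.0
```

send_rows(steps=[[[0,0,0.001,0],[0,0,0.001,0],[0,0,0.001,0]]])

```text
time: 13.0
eef_pos: [0.4611, 0.3678, 0.0514]
ee_rot: [[-1.0, 0.0, 0.0], [0.0, 1.0, 0.0], [-0.0, 0.0, -1.0]]
wrist_force: [0.5, -0.1, -0.2]
grip_width: 0.0229
grasp_force: 30.0
```

send_rows(steps=[[[0,0,0,0],[0,0,0,0],[0,0,0,0],[0,0,0,0],[0,0,0,0],[0,0,0,0]]], gripper=0.55)

```text
time: 13.6
eef_pos: [0.461, 0.3677, 0.0513]
ee_rot: [[-1.0, 0.0, -0.0], [0.0, 1.0, -0.0], [0.0, -0.0, -1.0]]
wrist_force: [0.3, 0.2, 0.9]
grip_width: 0.0477
grasp_force: 0.0
```

send_rows(steps=[[[0,0,-0.005,0],[0,0,-0.02,0],[0,0,-0.05,0],[0,0,-0.09,0],[0,0,-0.13,0],[0,0,-0.17,0],[0,0,-0.21,0],[0,0,-0.23,0],[0,0,-0.23,0],[0,0,-0.23,0]]])

```text
time: 14.6
eef_pos: [0.4606, 0.3675, 0.2812]
ee_rot: [[-1.0, 0.0, -0.0], [0.0, 1.0, -0.0], [0.0, -0.0, -1.0]]
wrist_force: [-0.8, -0.3, -0.6]
grip_width: 0.0482
grasp_force: 0.0
```

```bash
python3 - <<'E'
from h import *
d=cam('wrist');hsv=cv2.cvtColor(d['image'],cv2.COLOR_RGB2HSV);g=hsv[:,:,2]
for z,n in((.074,'face'),(.096,'hub')):print(n,proj(d,(.461,.367,z)))
m=(g<135).astype(np.uint8);m[226:]=0;m[:110]=0;m[:,:190]=0;m[:,310:]=0
c,_=cv2.findContours(m,cv2.RETR_EXTERNAL,cv2.CHAIN_APPROX_NONE)
for k in c:
    if cv2.contourArea(k)>150: print(cv2.contourArea(k),cv2.boundingRect(k),cv2.minEnclosingCircle(k))
m=(g<40).astype(np.uint8);m[226:]=0;m[:120]=0;m[:,:200]=0;m[:,300:]=0
print('hole',cv2.connectedComponentsWithStats(m)[2:])
cv2.imwrite('pics/w6.png',d['image'][:,:,::-1])
plan((.55,-.03,.32))
E
```

```text
face [248.68066335 159.41165661]
hub [248.67559348 162.89028397]
1596.5 (190, 203, 92, 23) ((235.5, 216.0), 46.38166809082031)
342.5 (288, 181, 22, 43) ((299.5, 202.0), 23.048959732055664)
1666.0 (224, 133, 50, 50) ((248.0790557861328, 157.55955505371094), 25.51563262939453)
382.0 (282, 110, 28, 46) ((295.5, 132.5), 26.239381790161133)
hole (array([[     0,      0,    512,    384, 196565],
       [   245,    159,      8,      7,     43]], dtype=int32), array([[255.50148806, 191.50642281],
       [248.69767442, 162.13953488]]))
tcp [0.46   0.3671 0.28  ] turn to square: -0.02 t 14.65
(0.55, -0.03, 0.32) [-0.09   -0.3971 -0.0397]
```

The gear sits at the bowl's centre with its hub bore at (249,162), exactly where predicted, so it is down and released. Now to the console for a closer look at the selector.

send_rows(steps=[[[-0.01,-0.04,0,0],[-0.02,-0.08,0,0],[-0.03,-0.12,0,0],[-0.04,-0.16,0,0],[-0.05,-0.2,0,0],[-0.06,-0.24,0,0],[-0.07,-0.28,0.01,0],[-0.08,-0.32,0.025,0],[-0.09,-0.355,0.045,0],[-0.1,-0.385,0.065,0],[-0.105,-0.397,0.08,0],[-0.105,-0.397,0.08,0]]], gripper=0.0)

```text
time: 15.85
eef_pos: [0.5638, -0.03, 0.1975]
ee_rot: [[-1.0, 0.003, -0.008], [0.003, 1.0, 0.002], [0.008, 0.002, -1.0]]
wrist_force: [-0.5, 0.6, -0.2]
grip_width: 0.0006
grasp_force: 0.0
```

```bash
python3 - <<'E'
from h import *
import pickle
d=cam('wrist');pickle.dump(d,open('w7.pkl','wb'));plan((.565,-.03,.2))
W=cv2.resize(d['image'][60:360],(800,469),interpolation=cv2.INTER_CUBIC);cv2.imwrite('pics/w7.png',W[:,:,::-1])
E
```

```text
tcp [ 0.5643 -0.0288  0.1991] turn to square: -0.10 t 15.9
(0.565, -0.03, 0.2) [-0.0007 -0.0012 -0.0009]
```

View pics/w7.png

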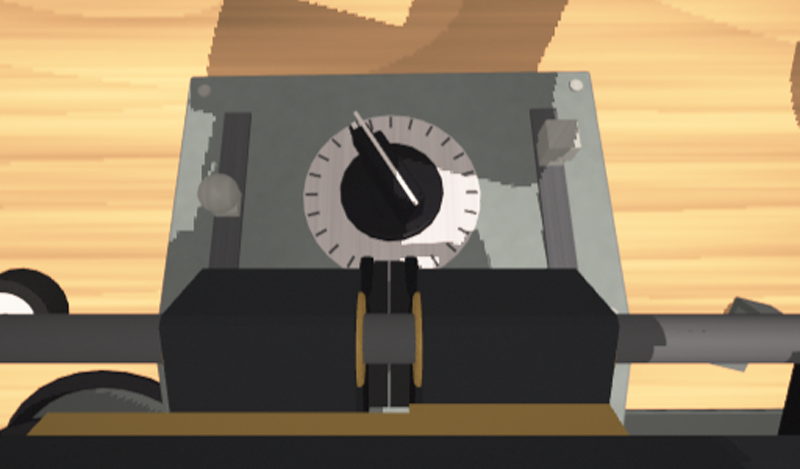

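The ball is at crop (218,193), the cube at (558,143) and the selector disc centre at (391,192). The white line runs from (355,113) to (417,205). I'll turn these into console coordinates.

```bash
cat > con.py <<'E'
from h import *
def frame(d,cl,cr,disc):
    a,b=onz(d,*cl,.04),onz(d,*cr,.04)
    y=(b-a)/np.linalg.norm(b-a); x=np.cross(y,[0,0,1]); t=np.radians(35)
    n=-np.sin(t)*x+np.array([0,0,np.cos(t)]); s=np.cross(y,n); m=(a+b)/2
    c=onplane(d,*disc,m+n*.010,n)-n*.010
    return a,b,m,x,y,n,s,c
E
python3 - <<'E'
from con import *
import pickle
d=pickle.load(open('w7.pkl','rb'))
U=lambda u,v:(u/1.5625,60+v/1.5625)
a,b,m,x,y,n,s,c=frame(d,U(193,78),U(588,72),U(391,192))
print('edge',a,b,np.linalg.norm(b-a),'yaw',np.degrees(np.arctan2(x[1],x[0])))
print('dial',c,'slope',(c-m)@s,'lat',(c-m)@y)
S=lambda p,h:(lambda v:np.round([v@s,v@y],4))(onplane(d,*p,c+n*h,n)-c)
for nm,p,h in(('ball',U(218,193),.022),('cube',U(558,143),.022),('tip15',U(355,113),.015),('tip40',U(355,113),.04),('tail40',U(417,205),.04),('discL',U(341,192),.01),('discR',U(443,192),.01)):print(nm,S(p,h))
q=S(U(355,113),.04)-S(U(417,205),.04);print('line40 len',np.hypot(*q),'angle',np.degrees(np.arctan2(q[1],q[0]))%360)
q=S(U(218,193),.022);print('target',np.degrees(np.arctan2(q[1],q[0]))%360)
print('button',c+.112*x-.07*y)
import json;json.dump([v.tolist() for v in(c,x,y,n,s)],open('con.json','w'))
E
```

```text
edge [ 0.50307095 -0.1564223   0.04      ] [0.50013133 0.09880841 0.04      ] 0.2552476392212118 yaw 0.6598748393428383
dial [ 0.57118486 -0.02879763  0.08871989] slope 0.0849405370186979 lat -0.0007920665207386138
ball [ 0.0037 -0.0954]
cube [-0.0237  0.0952]
tip15 [-0.049  -0.0208]
tip40 [-0.0347 -0.019 ]
tail40 [0.0189 0.013 ]
discL [-0.0005 -0.0287]
discR [0.0005 0.0298]
line40 len 0.06242563575967809 angle 210.83783194468725
target 272.22105016531873
button [ 0.68398361 -0.09750311  0.08871989]
```

The geometry checks out: 85 mm up the face and both markers at ±95 mm. The nose is at about 210° and the ball at 272°, so it needs +62° counter-clockwise. I'll push the nose with the closed fingers from its left and lower side: first to the start point at (0.513, −0.020) with the tips at about z 0.095, then along the arc.

send_rows(steps=[[[0.03,0.005,0,0],[0.051,0.009,0,0],[0.051,0.009,0.04,0],[0.051,0.009,0.08,0],[0.051,0.009,0.11,0],[0.051,0.009,0.125,0],[0.051,0.009,0.133,0],[0.051,0.009,0.133,0]]])

```text
time: 16.7
eef_pos: [0.5145, -0.019, 0.0682]
ee_rot: [[-1.0, -0.001, -0.001], [-0.001, 1.0, 0.001], [0.001, 0.001, -1.0]]
wrist_force: [-0.2, -0.1, 0.7]
grip_width: 0.0003
grasp_force: 0.0
```

send_rows(steps=[[[-0.002,-0.003,0,0],[-0.004,-0.006,0,0],[-0.004,-0.009,0,0],[-0.004,-0.013,0,0],[-0.004,-0.017,0,0],[-0.005,-0.02,0,0],[-0.006,-0.023,0,0],[-0.007,-0.026,0,0],[-0.009,-0.029,0,0],[-0.011,-0.032,0,0],[-0.013,-0.034,0,0],[-0.013,-0.034,0,0]]])

```text
time: 17.9
eef_pos: [0.5275, -0.0547, 0.0684]
ee_rot: [[-1.0, -0.0, -0.001], [-0.0, 1.0, -0.0], [0.001, -0.0, -1.0]]
wrist_force: [-4.2, 1.1, 3.2]
grip_width: 0.0005
grasp_force: 2.3
```

It has made contact. I'll back off and go up to the viewing pose to measure.

send_rows(steps=[[[0.01,0,0,0],[0.015,0,-0.03,0],[0.01,0.01,-0.07,0],[-0.005,0.02,-0.105,0],[-0.025,0.026,-0.125,0],[-0.037,0.026,-0.13,0],[-0.037,0.026,-0.13,0],[-0.037,0.026,-0.13,0]]])

```text
time: 18.7
eef_pos: [0.5646, -0.0285, 0.1979]
ee_rot: [[-1.0, 0.0, 0.0], [0.0, 1.0, -0.0], [-0.0, -0.0, -1.0]]
wrist_force: [0.5, -0.4, -0.3]
grip_width: 0.0002
grasp_force: 0.0
```

```bash
cat > sel.py <<'E'
from con import *
import json,sys
c,x,y,n,s=map(np.array,json.load(open('con.json')))
d=cam('wrist',sys.argv[1]);im=d['image'];pc=proj(d,c+n*.01)
S=lambda p,h:(lambda v:np.array([v@s,v@y]))(onplane(d,*p,c+n*h,n)-c)
# warp the plane 40 mm off the face: 4 px/mm, up = slope, right = right
k=4;H=np.array([[c+n*.04+s*a+y*b for a,b in((.06,.06),(.06,-.06),(-.06,-.06),(-.06,.06))]])[0]
src=np.float32([proj(d,p) for p in H]);dst=np.float32([[0,0],[480,0],[480,480],[0,480]])
w=cv2.warpPerspective(im,cv2.getPerspectiveTransform(src,dst),(480,480));cv2.imwrite('pics/warp_'+sys.argv[1],w[:,:,::-1])
g=cv2.cvtColor(w,cv2.COLOR_RGB2GRAY);L=cv2.createLineSegmentDetector().detect(g)[0]
for l in L.reshape(-1,4):
    p,q=l[:2],l[2:];ln=np.hypot(*(q-p))/k;v=(q-p)/ln/k; dist=abs(np.cross(v,np.array([240,240])-p))/k
    if ln>20 and dist<15:print('len %.0fmm dist %.1f ang %.1f'%(ln,dist,np.degrees(np.arctan2(-v[0],-v[1]))%180),p,q)
print('tcp',observe()['eef_pos'],'ball',proj(d,c+.022*n+.0037*s-.0954*y))
b=cv2.HoughCircles(cv2.medianBlur(cv2.cvtColor(im,cv2.COLOR_RGB2GRAY),3),cv2.HOUGH_GRADIENT,1,40,param1=60,param2=12,minRadius=10,maxRadius=18)
if b is not None:print([(q.round(1).tolist(),S(q[:2],.022).round(4).tolist()) for q in b[0] if abs(q[0]-140)<30 and abs(q[1]-183)<30])
E
python3 sel.py s1.png 2>/dev/null
```

```text
len 46mm dist 4.5 ang 83.0 [145.5126  246.53899] [329.0993  269.11688]
len 58mm dist 1.7 ang 82.7 [373.6683  263.90656] [142.67035 234.155  ]
tcp [ 0.56381574 -0.02842107  0.19739224] ball [138.04520544 181.35021559]
[([137.5, 180.5, 13.0], [0.0029, -0.0959])]
```

The nose is now at about 263° and the ball, still in place, is at 272°. It needs about 9° more, so I'll push 4 mm further.

send_rows(steps=[[[0.03,-0.015,0.02,0],[0.05,-0.026,0.05,0],[0.05,-0.026,0.09,0],[0.05,-0.026,0.12,0],[0.05,-0.026,0.129,0],[0.046,-0.026,0.129,0],[0.042,-0.026,0.129,0],[0.038,-0.026,0.129,0],[0.035,-0.026,0.129,0],[0.033,-0.026,0.129,0],[0.032,-0.026,0.129,0],[0.032,-0.026,0.129,0]]])

```text
time: 19.95
eef_pos: [0.5295, -0.0545, 0.0704]
ee_rot: [[-1.0, -0.002, -0.007], [-0.002, 1.0, -0.001], [0.007, -0.001, -1.0]]
wrist_force: [-8.2, -4.0, 5.9]
grip_width: 0.0006
grasp_force: 4.2
```

send_rows(steps=[[[0.01,0,0,0],[0.015,0,-0.03,0],[0.01,0.01,-0.07,0],[-0.005,0.02,-0.105,0],[-0.022,0.026,-0.125,0],[-0.032,0.026,-0.129,0],[-0.032,0.026,-0.129,0],[-0.032,0.026,-0.129,0]]])

```text
time: 20.75
eef_pos: [0.5634, -0.0282, 0.1969]
ee_rot: [[-1.0, 0.0, -0.003], [0.0, 1.0, 0.001], [0.003, 0.001, -1.0]]
wrist_force: [-0.7, -0.6, 0.3]
grip_width: 0.0005
grasp_force: 0.0
```

```bash
python3 sel.py s2.png 2>/dev/null; python3 -c "
from h import *
plan((.684,-.0975,.2))"
```

```text
len 47mm dist 4.5 ang 89.5 [140.64642 257.02185] [330.63068 258.75146]
len 58mm dist 1.6 ang 89.3 [374.437   248.27417] [143.16089 245.31787]
tcp [ 0.56296094 -0.02819772  0.19657973] ball [137.32940495 183.2799666 ]
[([137.5, 183.5, 14.0], [0.0039, -0.0952])]
tcp [ 0.563  -0.0282  0.1966] turn to square: -0.03 t 20.8
(0.684, -0.0975, 0.2) [-0.1211 -0.0692 -0.004 ]
```

It's at 269.4° against 272°, which is within tolerance. One more small nudge of 1.7 mm will give some margin.

send_rows(steps=[[[0.03,-0.015,0.02,0],[0.05,-0.026,0.05,0],[0.05,-0.026,0.09,0],[0.05,-0.026,0.12,0],[0.05,-0.026,0.128,0],[0.046,-0.026,0.128,0],[0.041,-0.026,0.128,0],[0.036,-0.026,0.128,0],[0.033,-0.026,0.128,0],[0.031,-0.026,0.128,0],[0.0295,-0.026,0.128,0],[0.0295,-0.026,0.128,0]]])

```text
time: 22.0
eef_pos: [0.5323, -0.0546, 0.0715]
ee_rot: [[-1.0, -0.002, -0.006], [-0.002, 1.0, -0.001], [0.006, -0.001, -1.0]]
wrist_force: [-8.7, -4.7, 6.7]
grip_width: 0.0
grasp_force: 4.3
```

send_rows(steps=[[[0.01,0,0,0],[0.015,0,-0.03,0],[0.01,0.01,-0.07,0],[-0.005,0.02,-0.105,0],[-0.02,0.026,-0.125,0],[-0.0295,0.026,-0.128,0],[-0.0295,0.026,-0.128,0],[-0.0295,0.026,-0.128,0]]])

```text
time: 22.8
eef_pos: [0.5635, -0.0282, 0.1969]
ee_rot: [[-1.0, 0.0, -0.003], [0.0, 1.0, 0.001], [0.003, 0.001, -1.0]]
wrist_force: [0.1, -0.4, -0.7]
grip_width: 0.0002
grasp_force: 0.0
```

```bash
python3 sel.py s3.png 2>/dev/null; python3 - <<'E'
from h import *
import pickle
D=pickle.load(open('d0.pkl','rb'))
# button white top in both first views, at z=.148 guess
for n,(x0,y0,x1,y1) in dict(top=(268,108,292,130),side=(325,165,355,205)).items():
    im=D[n]['image'];h=cv2.cvtColor(im,cv2.COLOR_RGB2HSV);m=np.zeros(h.shape[:2],np.uint8)
    m[y0:y1,x0:x1]=((h[:,:,1]<40)&(h[:,:,2]>150))[y0:y1,x0:x1]
    q=cv2.moments(m,True);u,v=q['m10']/q['m00'],q['m01']/q['m00'];print(n,q['m00'],u,v,onz(D[n],u,v,.148))
plan((.684,-.0975,.2))
E
```

```text
len 49mm dist 4.3 ang 100.3 [146.4128  274.33884] [337.58096 239.4986 ]
len 20mm dist 1.4 ang 100.4 [224.89406 248.45909] [144.83234 263.12213]
len 38mm dist 1.5 ang 100.2 [377.40082 221.58836] [227.39096 248.50095]
tcp [ 0.56301701 -0.02819765  0.1965259 ] ball [137.30002778 183.27846558]
[([137.5, 184.5, 14.0], [0.0048, -0.0951])]
top 43.0 279.9767441860465 118.5813953488372 [ 0.68232503 -0.09753787  0.148     ]
side 70.0 339.0857142857143 180.9857142857143 [ 0.68219103 -0.09029041  0.148     ]
tcp [ 0.563  -0.0282  0.1965] turn to square: -0.03 t 22.85
(0.684, -0.0975, 0.2) [-0.121  -0.0692 -0.004 ]
```

That overshot to 280°. I'll turn it back by pushing the tail end, on the left, up the slope with the same contact, in small steps with a hold.

send_rows(steps=[[[0.03,0.015,0.02,0],[0.05,0.025,0.05,0],[0.05,0.025,0.09,0],[0.05,0.025,0.12,0],[0.05,0.025,0.128,0],[0.046,0.025,0.128,0],[0.042,0.025,0.128,0],[0.039,0.025,0.128,0],[0.037,0.025,0.128,0],[0.037,0.025,0.128,0],[0.037,0.025,0.128,0],[0.037,0.025,0.128,0]]])

```text
time: 24.05
eef_pos: [0.5271, -0.0032, 0.0707]
ee_rot: [[-1.0, 0.0, -0.001], [0.0, 1.0, 0.0], [0.001, 0.0, -1.0]]
wrist_force: [-5.0, 0.7, 3.5]
grip_width: 0.0004
grasp_force: 2.5
```

send_rows(steps=[[[0.01,0,0,0],[0.013,0,-0.03,0],[0.01,-0.01,-0.07,0],[-0.005,-0.02,-0.105,0],[-0.025,-0.025,-0.125,0],[-0.037,-0.025,-0.128,0],[-0.037,-0.025,-0.128,0],[-0.037,-0.025,-0.128,0]]])

```text
time: 24.85
eef_pos: [0.5645, -0.0282, 0.1978]
ee_rot: [[-1.0, 0.0, -0.0], [0.0, 1.0, 0.0], [0.0, 0.0, -1.0]]
wrist_force: [-0.7, -0.2, -0.1]
grip_width: 0.0004
grasp_force: 0.0
```

```bash
python3 sel.py s4.png 2>/dev/null
```

```text
len 48mm dist 4.5 ang 97.7 [145.15106 270.8574 ] [334.83655 245.30058]
len 58mm dist 1.7 ang 97.4 [377.5695  228.85236] [146.48773 258.89633]
tcp [ 0.56379827 -0.02803399  0.19739613] ball [137.62611491 181.47547215]
[([137.5, 180.5, 12.899999618530273], [0.0028, -0.0956])]
```

The nose is at 277.5°. It needs about 5° more, so I'll push 1.8 mm further.

send_rows(steps=[[[0.03,0.015,0.02,0],[0.05,0.025,0.05,0],[0.05,0.025,0.09,0],[0.05,0.025,0.12,0],[0.05,0.025,0.128,0],[0.046,0.025,0.128,0],[0.041,0.025,0.128,0],[0.037,0.025,0.128,0],[0.035,0.025,0.128,0],[0.035,0.025,0.128,0],[0.035,0.025,0.128,0],[0.035,0.025,0.128,0]]])

```text
time: 26.1
eef_pos: [0.5281, -0.0029, 0.0713]
ee_rot: [[-1.0, -0.0, -0.003], [-0.0, 1.0, 0.0], [0.003, 0.0, -1.0]]
wrist_force: [-4.8, 0.7, 2.8]
grip_width: 0.0003
grasp_force: 2.5
```

send_rows(steps=[[[0.01,0,0,0],[0.013,0,-0.03,0],[0.01,-0.01,-0.07,0],[-0.005,-0.02,-0.105,0],[-0.025,-0.025,-0.125,0],[-0.035,-0.025,-0.128,0],[-0.035,-0.025,-0.128,0],[-0.035,-0.025,-0.128,0]]])

```text
time: 26.9
eef_pos: [0.563, -0.0277, 0.1968]
ee_rot: [[-1.0, -0.0, -0.004], [-0.0, 1.0, 0.001], [0.004, 0.001, -1.0]]
wrist_force: [0.5, 0.5, 0.1]
grip_width: 0.0003
grasp_force: 0.0
```

```bash
python3 sel.py s5.png 2>/dev/null; python3 -c "
from h import *
plan((.683,-.096,.2))"
```

```text
len 46mm dist 4.3 ang 93.8 [145.48431 263.4975 ] [330.74875 251.24652]
len 57mm dist 1.5 ang 93.4 [377.95355 237.77914] [149.05534 251.56905]
tcp [ 0.5626607  -0.027556    0.19648349] ball [136.649776   183.74608776]
[([137.5, 183.5, 14.100000381469727], [0.0035, -0.0947])]
tcp [ 0.5627 -0.0276  0.1965] turn to square: 0.01 t 26.95
(0.683, -0.096, 0.2) [-0.1203 -0.0685 -0.0041]
```

The selector is at 273.5° against 272°, roughly 2 mm off the ball's centre. Now the start button at (0.683, −0.097).

send_rows(steps=[[[-0.03,-0.015,0,0],[-0.06,-0.035,0,0],[-0.09,-0.055,0,0],[-0.12,-0.069,0,0],[-0.12,-0.069,0.03,0],[-0.12,-0.069,0.055,0],[-0.12,-0.069,0.062,0],[-0.12,-0.069,0.064,0],[-0.12,-0.069,0.064,0]]])

```text
time: 27.85
eef_pos: [0.6848, -0.0972, 0.1345]
ee_rot: [[-1.0, -0.0, -0.0], [-0.0, 1.0, -0.0], [0.0, -0.0, -1.0]]
wrist_force: [-0.6, 0.4, 0.5]
grip_width: -0.0
grasp_force: 0.0
```

send_rows(steps=[[[0,0,0.002,0],[0,0,0.004,0],[0,0,0.006,0],[0,0,0.008,0],[0,0,0.008,0]]])

```text
time: 28.35
eef_pos: [0.6847, -0.0973, 0.1262]
ee_rot: [[-1.0, 0.0, -0.0], [0.0, 1.0, 0.0], [0.0, 0.0, -1.0]]
wrist_force: [0.1, -0.1, -0.5]
grip_width: 0.0002
grasp_force: 0.0
```

send_rows(steps=[[[0,0,0.002,0],[0,0,0.004,0],[0,0,0.005,0],[0,0,0.005,0]]])

```text
time: 28.75
eef_pos: [0.685, -0.0974, 0.1217]
ee_rot: [[-1.0, 0.0, 0.0], [0.0, 1.0, -0.0], [-0.0, -0.0, -1.0]]
wrist_force: [-1.6, 0.3, 2.6]
grip_width: 0.0004
grasp_force: 1.8
```

send_rows(steps=[[[0,0,0.002,0],[0,0,0.004,0],[0,0,0.004,0]]])

```text
time: 29.05
eef_pos: [0.6851, -0.0974, 0.1196]
ee_rot: [[-1.0, 0.0, 0.001], [0.0, 1.0, -0.001], [-0.001, -0.001, -1.0]]
wrist_force: [-4.0, 1.3, 12.6]
grip_width: 0.0004
grasp_force: 6.0
```

The force went from 2.6 N to 12.6 N over 2 mm, so the button has bottomed out. I'll hold a moment, then release and retreat.

send_rows(steps=[[[0,0,0.001,0],[0,0,0.001,0],[0,0,-0.005,0],[0,0,-0.015,0],[0,0,-0.04,0],[0,0,-0.08,0],[0.02,0.02,-0.1,0],[0.06,0.04,-0.1,0],[0.1,0.06,-0.1,0],[0.12,0.069,-0.1,0],[0.122,0.069,-0.08,0],[0.122,0.069,-0.08,0]]])

```text
time: 30.25
eef_pos: [0.5604, -0.0275, 0.1955]
ee_rot: [[-1.0, -0.0, -0.005], [-0.0, 1.0, 0.001], [0.005, 0.001, -1.0]]
wrist_force: [0.2, -0.3, -0.4]
grip_width: 0.0005
grasp_force: 0.0
```

```bash
python3 sel.py s6.png 2>/dev/null; python3 - <<'E'
from h import *
import pickle
D=pickle.load(open('d0.pkl','rb'))
t=cam('top')
def cen(im,b,f):
    x0,y0,x1,y1=b;h=cv2.cvtColor(im[y0:y1,x0:x1],cv2.COLOR_RGB2HSV);q=cv2.moments(f(h).astype(np.uint8),True);return round(q['m10']/q['m00']+x0,1),round(q['m01']/q['m00']+y0,1),q['m00']
wh=lambda h:(h[:,:,1]<40)&(h[:,:,2]>150)
dk=lambda h:h[:,:,2]<100
for n,b,f in(('wheel',(328,116,356,142),wh),('bracket',(168,112,188,134),dk),('gear now in bowl',(115,170,160,212),dk),('gear spot',(350,165,376,190),dk)):
    try:print(n,cen(D['top']['image'],b,f),cen(t['image'],b,f))
    except ZeroDivisionError:print(n,'empty')
o=observe();print(o['time'],o['eef_pos'],o['wrist_force'])
E
```

```text
len 47mm dist 4.1 ang 93.7 [145.43109 262.647  ] [332.19153 250.4861 ]
len 58mm dist 1.3 ang 93.4 [377.8981  236.82729] [146.65202 250.64276]
tcp [ 0.56200795 -0.02804467  0.1964755 ] ball [136.18377148 187.24830493]
[([135.5, 187.5, 13.0], [0.0039, -0.096])]
wheel (342.4, 129.1, 99.0) (342.3, 129.0, 122.0)
bracket (178.1, 123.4, 105.0) (177.4, 125.9, 40.0)
gear now in bowl (119.3, 200.4, 95.0) (141.0, 189.8, 72.0)
gear spot empty
30.35 [ 0.56319053 -0.02845679  0.19714081] [0.04795514 0.40895462 0.18315541]
```

The selector is at 273.5°, the ball and wheel are where they were, the gear is in the bowl, and the arm is clear. I'm handing it in.

```bash
python3 -c "
from cell import sign_off
print(sign_off())"
```

```text
the job is handed in; nothing more can be done
None
```

I handed the job in at about 30 s of the 72 s: the gear is in the bowl hub up, the selector points at the ball marker to about 2 mm (after an 8° overshoot that I turned back), and the start button was pressed to its stop (judged by force) and let go; the hand-in returned no verdict.

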